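Fetch the soap from the back of the display stand

TASK

A customer wants the boxed soap that lies at the back of the wooden display stand. Clear the oil tin, the pepper mill and the lip balm that stand in front of it onto the leather mat, all three upright, then lay the soap flat on the middle of the round board; after that put the tin, the mill and the balm back upright, each exactly where it stood at the start. Leave the pink jar, the glass candle and the bundle of candles alone.

Things in the scene. Friction and masses are not known exactly. Their poses are not given: they have to be found in the camera images.
- stand: Low display stand of light wood, fixed, open towards the robot, perhaps turned a little. Base plate 200 (x) x 274 (y) x 10 mm, top at z = 0.010. Side cheeks 12 mm thick along the y edges, up to z = 0.032; back board 12 mm thick along the +x edge, up to z = 0.042 (inner face at x = +87 mm). Origin: centre of the underside; x to the back board, y to the left cheek.
- soap: The boxed soap to fetch: pale blue carton 58 (x) x 88 (y) x 30 mm, 90 g, lying flat near the back of the stand with its long side roughly along the back board; about 40 mm are free between it and the back board. Origin: centre of the underside. Grasp across the 58 mm side (its x).
- tin: Yellow and black round oil tin, 70 mm diameter, 128 mm high, 190 g, with a pale round screw cap, 37 mm diameter, from 103 to 128 mm above its underside (fixed to the tin: good to grasp). Origin: centre of the underside, z up. Stands in the front row of the stand.
- mill: Turned dark-wood pepper mill, round, foot 46 mm diameter, 92 mm high, 150 g; its head, 40 mm diameter, runs from 63 to 87 mm above the underside, with a small steel nut on top; nothing turns. Origin: centre of the underside, z up. Stands in the front row of the stand.
- balm: Lip-balm tube standing on its base, 17 mm diameter, 67 mm high, 12 g, white with a yellow cap (the top 21 mm). Origin: centre of the underside, z up. Stands in the front row of the stand.
- mat: Flat brown leather-faced serving mat, 141 (x) x 221 (y) x 10 mm, fixed, to one side of the stand: the place to put the tin, the mill and the balm meanwhile. Origin: centre of the underside, y along its length; its top is at z = 0.010.
- board: Round maple board with a lattice pattern, 170 mm diameter, 18 mm thick, fixed, on the other side of the stand: the place for the soap. Origin: centre of the underside; its top is at z = 0.018.
- jar: Bystander: pink jar with a black lid, 77 mm diameter, 84 mm high. Origin: centre of the underside. Not to be moved.
- glass_candle: Bystander: candle in a patterned glass, 83 mm diameter, 75 mm high. Origin: centre of the underside. Not to be moved.
- candles: Bystander: stack of seven yellow candles tied as one, 132 x 96 x 44 mm. Origin: centre of the underside. Not to be moved.

How it is judged:
By the outcome, as a careful person would: the job done as asked, in the order asked, and still so for the second after the job is handed in, with the robot touching nothing.
It also fails if it takes over 134 s, if anything falls off the work surface, if the arm or the gripper's body presses on something with over 40 N, if the wrist force passes 120 N, or if a joint passes its speed limit or range.

ROBOT

A 6-joint arm with a two-finger parallel gripper is mounted at the origin on a cart in front of the work surface, level with it; the furniture and walls round the work are solid. World frame = base frame: x ahead of the robot, y to its left, z up, the work surface at z = 0. Lengths are in m, angles in rad, forces in N, time in s.
With the tool pointing down it reaches from about 0.15 to 0.775 m from the base axis. Payload 6.1 kg.
Tool frame: the origin (TCP) lies midway between the tips of the shut fingers; the grasp point (between the pads) lies 19 mm behind it (env.tcp_to_grasp is the distance from the TCP to the grasp point, in m); z points along the fingers, y is the line along which they close (so a half turn about z gives the same grasp; the last joint's range is limited). The gripper opens to 85 mm and grips with 20 to 120 N. Pads are 22 mm wide; open, the fingers measure 114 mm over their backs; the gripper's body (76 mm by 85 mm) begins 54 mm behind the grasp point. The pads swing forward as they close: fully open they stand 13 mm farther back than shut.
Start: joints at [-1.232, 0.126, -0.04, 1.405, 0, 1.571], TCP at [0.174, -0.495, 0.231] pointing down, gripper open.
Joint ranges: [-2.72, 2.72], [-0.95, 1.95], [-1.27, 1.35], [-1.78, 2.02], [-1.46, 1.47], [-3.14, 3.14]. Speed limits (rad/s): [2.39, 2.39, 3.01, 3.14, 3.14, 3.14].

INTERFACE

Orientations are given as a unit quaternion [x, y, z, w].
In Python, from station import env gives the robot as it stands.
- The arm moves only by the tool advance, called after ">>>" by a JSON object that holds its "name" and its "arguments". Schema: {"type":"object","properties":{"moves":{"type":"array","items":{"type":"number"},"minItems":6,"maxItems":72},"aperture":{"type":"number"},"grip_force":{"type":"number"},"only":{"type":"string"},"quiet":{"type":"boolean"},"lines":{"type":"string"}},"required":["moves"],"additionalProperties":false}. moves is one flat list of numbers that holds 1 to 12 rows one after another, with no inner brackets; each row has 6 numbers: dx, dy, dz in normalised numbers (1 is 1 m), then a rotation vector rx, ry, rz in parts of the range, where 1.0 means pi rad; each row is the pose to reach, as a shift and turn from the pose commanded when the call began, along the tool's axes at that moment; what a row does not reach only later rows make up. A row lasts 1/10 s, in which the tool goes at most 0.05 m and 0.15 rad, less where a joint would pass 70% of its speed; a pose out of reach is approached as far as the arm can. aperture is the finger opening in m, set as the call begins (left out keeps the last). The fingers move at their own pace and stop on an object; grip_force is the grip in N (left out, the last holds). Time passes only in rows, so rows that do not move let the fingers close. The tool returns the time, the measured TCP pose, the force, the opening and the grip force at its end. only (a regular expression) keeps the lines of the reply that match it, lines (a string "A,B") keeps lines A to B, and quiet returns only ok. Input that does not fit is refused with a message, and nothing moves.
- env.read_state(): the state, without advancing time (a new reading comes with each control period).
- env.capture(name): name is "scene" or "top"; returns a dict with "color" (480x640x3 uint8, red, green, blue), "fx", "fy", "cx", "cy" (pixels), "k1" (the pictures are not rectified: a ray, as slopes to the right and down, at radius r is drawn at 1 + k1 r^2 times it, then the intrinsics apply), "position" and "orientation" of the camera in the world. Camera axes: x right, y down, z forward; pixel columns grow to the right and rows downward; lengths in m; the calibration is good to about 2 mm. A picture is of the moment at which its call begins. There is no depth.
- env.hand_in(): hands the job in; it is judged then, once.
The state is a dict: "clock": time; "joint_pos": joint angles; "qvel": joint speeds; "effort": joint torques, N m; "position": TCP position; "tool_rot": TCP orientation; "wrist_force": force on the tool from outside, world axes, zero at the start; "torque": the same for the moment, N m; "grip_width": finger opening in m; "grasp_force": force on a finger pad.
Only numpy, scipy, OpenCV 4.12 (cv2) and the standard library are available. Lean on these libraries where they do the work, as an engineer would, in place of code of your own. Each camera call takes 0.05 s, during which the arm holds its last target. There are 200 camera calls.

## Working session

There is one attempt and no reset: what is moved stays moved. The work goes in short steps, Python scripts to look and compute and a tool call to move; the robot and the scene stay as the last step left them, time stands still between calls to the robot, and variables do not carry over. Pictures are saved under pics/ and viewed, at most 14 in all, crops included, and the job is handed in when it is done.

```bash
mkdir -p pics; ls
```

Run:
```python
from station import env
import cv2
for n in ("scene","top"):
    c=env.capture(n); cv2.imwrite(f"pics/{n}0.png",c["color"][:,:,::-1]); print({k:v for k,v in c.items() if k!="color"})
print(env.read_state())
```

```text
pics
{'fx': 551.1787995191297, 'fy': 551.1787995191297, 'cx': 318.13701438845914, 'cy': 224.26119040979745, 'k1': -0.005280849721802378, 'position': array([-0.51320938,  0.92309923,  0.7554458 ]), 'orientation': array([-0.3473933 ,  0.7722361 , -0.47929868,  0.23074245])}
{'fx': 535.7391335100835, 'fy': 535.7391335100835, 'cx': 322.35058332930697, 'cy': 243.16280075550745, 'k1': -0.1515927850068747, 'position': array([ 0.51018125, -0.02429296,  1.48775593]), 'orientation': array([ 0.71081522, -0.70270114,  0.02570667, -0.01708811])}
{'clock': 0.1, 'joint_pos': array([-1.23202454e+00,  1.26330854e-01, -4.04746833e-02,  1.40541168e+00,
        1.77508426e-05,  1.57079706e+00]), 'qvel': array([-0.00056958,  0.00039205,  0.0007359 , -0.0006974 , -0.00044645,
        0.00193064]), 'effort': array([-3.87694317e-04, -4.36899734e+01,  3.53609598e+01,  1.35527813e-02,
       -3.90569301e-05, -6.01381302e-06]), 'position': array([ 0.17435833, -0.49482052,  0.23061528]), 'tool_rot': array([ 9.85688292e-01,  1.68576650e-01, -1.11017046e-04, -7.01776270e-04]), 'wrist_force': array([-0.45143299, -0.41016909,  0.08224078]), 'torque': array([-0.00668237,  0.02189078,  0.04364144]), 'grasp_force': 0.0, 'grip_width': 0.08541122640774314}
```

View pics/top0.png

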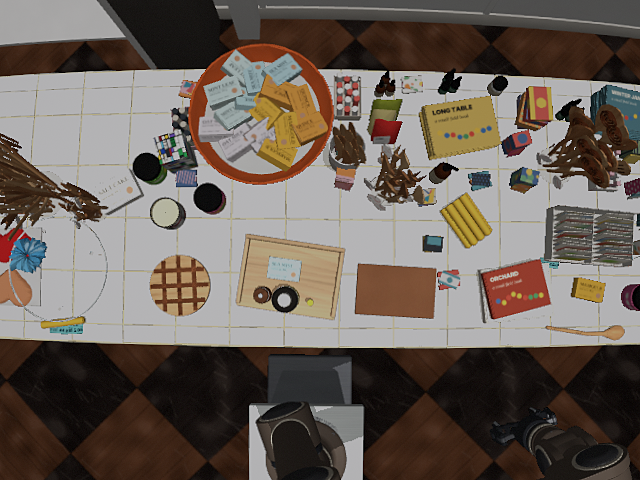

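View pics/scene0.png

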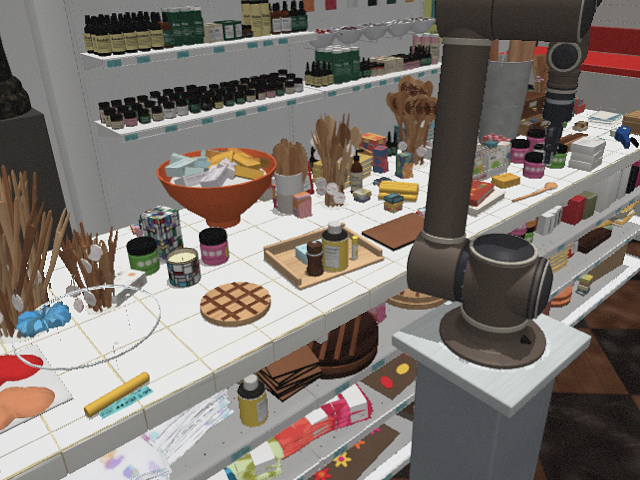

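Top: stand about (237–345, 235–318), with soap (285,268), mill (262,295), tin (285,298) and balm (309,302); mat (396,291), board (180,285). Scene: tin cap (335,227), mill (315,245), balm (354,240). I'll enlarge both views.

Create h.py:
```python
import numpy as np, cv2
from station import env
from scipy.spatial.transform import Rotation as R
def crop(name,out,u0,v0,w,h,s):
    c=env.capture(name); im=c["color"][v0:v0+h,u0:u0+w,::-1]
    im=cv2.resize(im,None,fx=s,fy=s,interpolation=cv2.INTER_CUBIC)
    for i in range(0,w,10):
        cv2.line(im,(i*s,0),(i*s,6),(0,0,255),1)
        if i%20==0: cv2.putText(im,str(u0+i),(i*s,16),0,.35,(0,0,255),1)
    for i in range(0,h,10):
        cv2.line(im,(0,i*s),(6,i*s),(0,0,255),1)
        if i%20==0: cv2.putText(im,str(v0+i),(7,i*s+4),0,.35,(0,0,255),1)
    cv2.imwrite(f"pics/{out}.png",im); return c
def ray(c,u,v):
    d=np.array([(u-c["cx"])/c["fx"],(v-c["cy"])/c["fy"]]); s=d.copy()
    for _ in range(20): s=d/(1+c["k1"]*(s@s))
    return R.from_quat(c["orientation"]).apply([s[0],s[1],1])
def at(c,u,v,z):
    r=ray(c,u,v); p=c["position"]; return (p+r*(z-p[2])/r[2])
def proj(c,P):
    q=R.from_quat(c["orientation"]).inv().apply(np.asarray(P)-c["position"])
    s=q[...,:2]/q[...,2:]; s=s*(1+c["k1"]*(s**2).sum(-1,keepdims=True))
    return s*c["fx"]+[c["cx"],c["cy"]]
def tool(dx,dy,dz):
    "world shift -> current tool axes (nominal from measured pose)"
    return R.from_quat(env.read_state()["tool_rot"]).inv().apply([dx,dy,dz])
```

Run:
```python
from h import *
crop("top","t1",230,228,130,96,6)
crop("scene","s1",260,210,130,80,6)
```

```text
(no output)
```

View pics/t1.png

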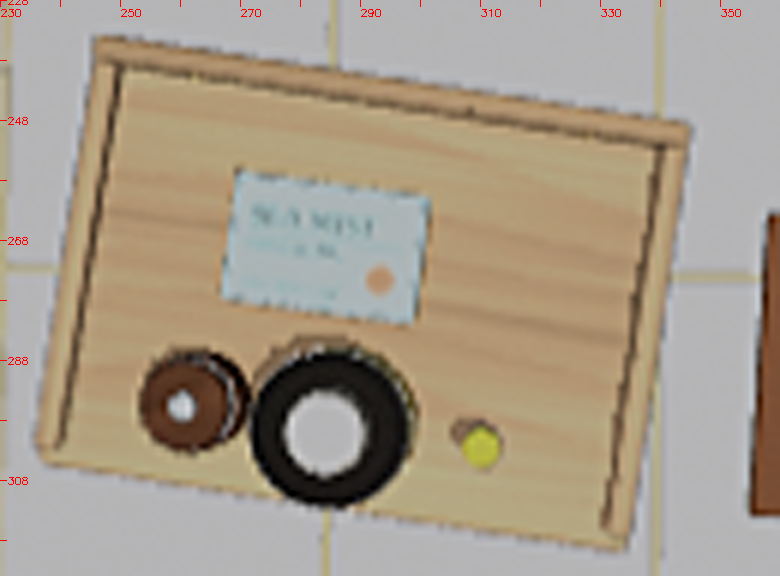

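View pics/s1.png

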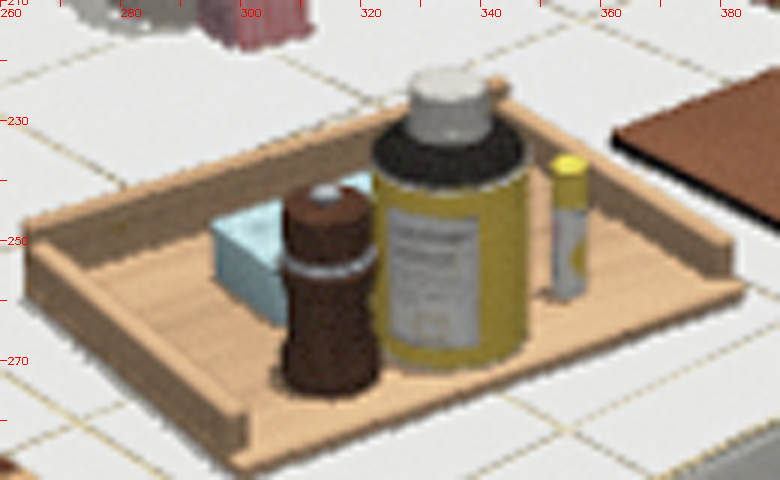

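Top crop: cap centre (283.9,299.8), mill nut (259.8,295.3), balm cap (309.8,302.3), and the soap corners are clear. The mill and tin are almost touching. Scene crop: cap top (334.8,223.4), mill nut (313.8,241.5), balm top (354.4,236.8).

Run:
```python
from h import *
t=env.capture("top"); s=env.capture("scene")
np.set_printoptions(precision=4,suppress=True)
T=lambda x,y:((x+.5)/6-.5+230,(y+.5)/6-.5+228)
S=lambda x,y:((x+.5)/6-.5+260,(y+.5)/6-.5+210)
for n,z,a,b in (("tin",.138,(326,433),(451,83)),("mill",.102,(181,406),(326,191)),("balm",.077,(481,448),(569,163))):
    print(n,at(t,*T(*a),z),at(s,*S(*b),z))
P=[at(t,*T(*a),.040) for a in ((237,169),(430,196),(413,325),(221,299))]
print("soap",np.mean(P,0),cv2.minAreaRect(np.array(P,np.float32)[:,:2]), np.array(P)[:,:2])
Q=[at(t,*T(*a),z) for a,z in (((95,38),.042),((691,127),.042),((625,550),.01),((38,462),.01))]
print("stand",np.mean(Q,0),np.array(Q)[:,:2])
d=Q[1]-Q[0]; print("standyaw",np.arctan2(d[0],-d[1]))
d=P[1]-P[0]+P[2]-P[3]; print("soapyaw",np.arctan2(d[0],-d[1]))
hsv=cv2.cvtColor(t["color"],cv2.COLOR_RGB2HSV)
for n,(u0,v0,u1,v1),z in (("board",(140,245,220,325),.018),("mat",(349,255,437,326),.010)):
    m=np.zeros(hsv.shape[:2],np.uint8); m[v0:v1,u0:u1]=(hsv[v0:v1,u0:u1,1]>70)
    m=cv2.morphologyEx(m,cv2.MORPH_CLOSE,np.ones((5,5)))
    c=max(cv2.findContours(m,0,2)[0],key=cv2.contourArea)
    W=np.array([at(t,*p[0],z)[:2] for p in c],np.float32)
    print(n,cv2.minAreaRect(W),cv2.minEnclosingCircle(W), cv2.boundingRect(c))
for n,u,v,z in (("jar",209,199,.084),("glass",167,213,.075)): print(n,at(t,u,v,z))
```

```text
tin [0.4485 0.0547 0.138 ] [0.4416 0.0637 0.138 ]
mill [0.4576 0.1194 0.102 ] [0.4552 0.1241 0.102 ]
balm [ 0.44   -0.0097  0.077 ] [ 0.438  -0.0039  0.077 ]Traceback (most recent call last):
  File "<stdin>", line 9, in <module>
cv2.error: OpenCV(4.12.0) /io/opencv/modules/imgproc/src/convhull.cpp:143: error: (-215:Assertion failed) total >= 0 && (depth == CV_32F || depth == CV_32S) in function 'convexHull'
```

Run:
```python
from h import *
t=env.capture("top")
np.set_printoptions(precision=4,suppress=True)
T=lambda x,y:((x+.5)/6-.5+230,(y+.5)/6-.5+228)
P=[at(t,*T(*a),.040) for a in ((237,169),(430,196),(413,325),(221,299))]
print("soap",np.mean(P,0), np.array(P)[:,:2])
Q=[at(t,*T(*a),z) for a,z in (((95,38),.042),((691,127),.042),((625,550),.01),((38,462),.01))]
print("stand",np.mean(Q,0),np.array(Q)[:,:2])
d=Q[1]-Q[0]; print("standyaw",np.arctan2(d[0],-d[1]))
d=P[1]-P[0]+P[2]-P[3]; print("soapyaw",np.arctan2(d[0],-d[1]))
hsv=cv2.cvtColor(t["color"],cv2.COLOR_RGB2HSV)
for n,(u0,v0,u1,v1),z in (("board",(140,245,220,325),.018),("mat",(349,255,437,326),.010)):
    m=np.zeros(hsv.shape[:2],np.uint8); m[v0:v1,u0:u1]=(hsv[v0:v1,u0:u1,1]>70)
    m=cv2.morphologyEx(m,cv2.MORPH_CLOSE,np.ones((5,5)))
    c=max(cv2.findContours(m,0,2)[0],key=cv2.contourArea)
    W=np.array([at(t,*map(float,p[0]),z)[:2] for p in c]).astype(np.float32)
    print(n,cv2.minAreaRect(W),cv2.minEnclosingCircle(W), cv2.boundingRect(c))
for n,u,v,z in (("jar",209,199,.084),("glass",167,213,.075)): print(n,at(t,u,v,z))
```

```text
soap [0.5275 0.0619 0.04  ] [[0.5622 0.1022]
 [0.5511 0.015 ]
 [0.493  0.0219]
 [0.5036 0.1085]]
stand [0.5055 0.046  0.026 ] [[ 0.6205  0.1674]
 [ 0.5835 -0.1022]
 [ 0.3907 -0.0755]
 [ 0.4275  0.1945]]
standyaw -0.1365957858442039
soapyaw -0.12430945531145932
board ((0.4791698455810547, 0.3517304062843323), (0.16557928919792175, 0.16613537073135376), 1.2318568229675293) ((0.4798394739627838, 0.35181117057800293), 0.0850488692522049) (150, 255, 60, 61)
mat ((0.47061842679977417, -0.24558553099632263), (0.2196718156337738, 0.13869164884090424), 86.7312240600586) ((0.4697203040122986, -0.24478405714035034), 0.12742401659488678) (355, 264, 81, 55)
jar [0.7091 0.261  0.084 ]
glass [0.6719 0.3759 0.075 ]
```

Units first: turns go in shares of pi rad. So -1.095 rad is -0.3485.

>>> {"name": "advance", "arguments": {"moves": [0.4413, -0.4272, 0.02, 0, 0, -0.3485, 0.4413, -0.4272, 0.02, 0, 0, -0.3485, 0.4413, -0.4272, 0.02, 0, 0, -0.3485, 0.4413, -0.4272, 0.02, 0, 0, -0.3485, 0.4413, -0.4272, 0.02, 0, 0, -0.3485, 0.4413, -0.4272, 0.02, 0, 0, -0.3485, 0.4413, -0.4272, 0.02, 0, 0, -0.3485, 0.4413, -0.4272, 0.02, 0, 0, -0.3485, 0.4413, -0.4272, 0.02, 0, 0, -0.3485, 0.4413, -0.4272, 0.02, 0, 0, -0.3485, 0.4413, -0.4272, 0.02, 0, 0, -0.3485, 0.4413, -0.4272, 0.02, 0, 0, -0.3485], "aperture": 0.06, "grip_force": 40}}

```text
clock: 1.55
position: [0.4428, 0.0437, 0.212]
tool_rot: [0.754, 0.657, 0.0, 0.0]
wrist_force: [0.4, -1.4, 0.5]
grip_width: 0.0598
grasp_force: 0.0
```

>>> {"name": "advance", "arguments": {"moves": [0, 0, 0, 0, 0, 0, 0, 0, 0, 0, 0, 0]}}

```text
clock: 1.75
position: [0.4422, 0.0425, 0.2114]
tool_rot: [0.753, 0.658, -0.001, -0.0]
wrist_force: [-0.3, -0.0, 0.6]
grip_width: 0.0597
grasp_force: 0.0
```

Run:
```python
from h import *
print(R.from_quat(env.read_state()["tool_rot"]).as_matrix().round(4), env.read_state()["position"],env.read_state()["joint_pos"].round(3))
```

```text
[[ 1.335e-01  9.911e-01 -1.000e-03]
 [ 9.911e-01 -1.335e-01 -4.000e-04]
 [-5.000e-04 -9.000e-04 -1.000e+00]] [0.44220124 0.04250241 0.2114264 ] [ 0.096 -0.025 -0.243  1.354 -0.     1.801]
```

>>> {"name": "advance", "arguments": {"moves": [0.0129, 0.0046, 0.045, 0, 0, 0, 0.0129, 0.0046, 0.045, 0, 0, 0, 0.0129, 0.0046, 0.045, 0, 0, 0]}}

```text
clock: 2.05
position: [0.4475, 0.0523, 0.1669]
tool_rot: [0.754, 0.656, -0.001, -0.0]
wrist_force: [-1.3, -0.1, 0.1]
grip_width: 0.0601
grasp_force: 0.0
```

Run:
```python
from h import *
s=crop("scene","s2",290,170,100,75,8); t=crop("top","t2",240,250,100,75,8)
p=env.read_state()["position"]; print(p, proj(s,p),proj(t,p), proj(s,[.4485,.0547,.138]),proj(s,[.4576,.1194,.102]))
```

```text
[0.44891352 0.05256003 0.16853284] [335.9151124 210.5902569] [284.04442712 300.16302326] [335.52456446 221.56236968] [314.6950065  240.52986834]
```

View pics/s2.png

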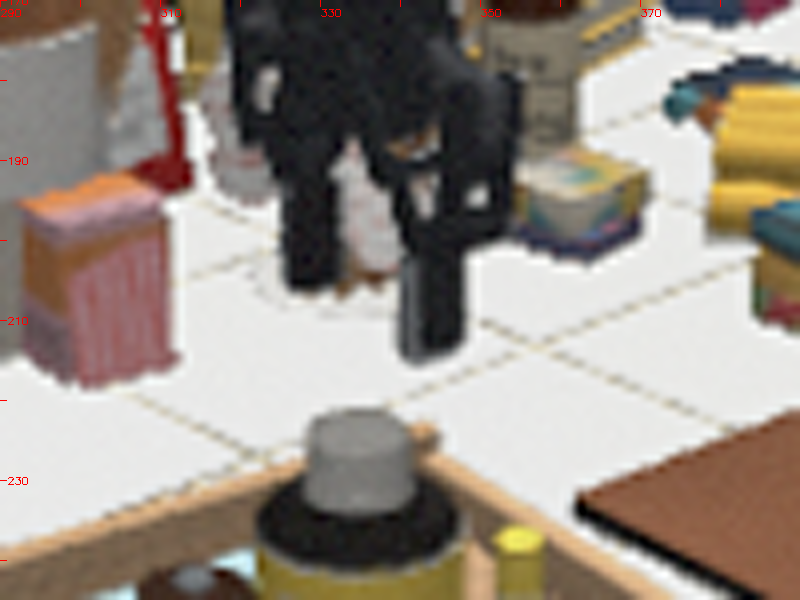

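The fingertips (329,206)/(343,214) straddle the cap centre (335,223) along the viewing line, as intended. I'll descend, grip the cap and lift.

>>> {"name": "advance", "arguments": {"moves": [0, 0, 0.03, 0, 0, 0, 0, 0, 0.051, 0, 0, 0, 0, 0, 0.051, 0, 0, 0, 0, 0, 0.051, 0, 0, 0], "aperture": 0.06, "grip_force": 40}}

```text
clock: 2.55
position: [0.4491, 0.0531, 0.1174]
tool_rot: [0.754, 0.657, 0.001, 0.0]
wrist_force: [0.1, 1.0, -0.1]
grip_width: 0.0603
grasp_force: 0.0
```

>>> {"name": "advance", "arguments": {"moves": [0, 0, 0, 0, 0, 0, 0, 0, 0, 0, 0, 0, 0, 0, 0, 0, 0, 0, 0, 0, 0, 0, 0, 0, 0, 0, 0, 0, 0, 0, 0, 0, 0, 0, 0, 0], "aperture": 0, "grip_force": 40}}

```text
clock: 3.15
position: [0.4495, 0.0537, 0.1177]
tool_rot: [0.754, 0.657, 0.001, 0.001]
wrist_force: [-2.6, -0.8, 4.8]
grip_width: 0.0356
grasp_force: 39.4
```

>>> {"name": "advance", "arguments": {"moves": [0, 0, -0.01, 0, 0, 0, 0, 0, -0.03, 0, 0, 0, 0, 0, -0.06, 0, 0, 0, 0, 0, -0.09, 0, 0, 0, 0, 0, -0.1, 0, 0, 0, 0, 0, -0.1, 0, 0, 0], "grip_force": 50}}

```text
clock: 3.75
position: [0.4495, 0.0537, 0.2174]
tool_rot: [0.754, 0.657, 0.001, 0.001]
wrist_force: [0.1, 0.0, -2.6]
grip_width: 0.0355
grasp_force: 50.5
```

>>> {"name": "advance", "arguments": {"moves": [-0.015, 0.003, 0, 0, 0, 0, -0.045, 0.009, 0, 0, 0, 0, -0.085, 0.017, 0, 0, 0, 0, -0.125, 0.025, 0, 0, 0, 0, -0.165, 0.033, 0, 0, 0, 0, -0.205, 0.041, 0, 0, 0, 0, -0.245, 0.049, 0, 0, 0, 0, -0.285, 0.057, 0, 0, 0, 0, -0.32, 0.063, 0, 0, 0, 0, -0.34, 0.067, 0, 0, 0, 0, -0.348, 0.068, 0, 0, 0, 0, -0.348, 0.068, 0, 0, 0, 0]}}

```text
clock: 4.95
position: [0.4678, -0.3007, 0.2141]
tool_rot: [0.754, 0.657, -0.0, -0.001]
wrist_force: [-0.1, 0.1, -2.1]
grip_width: 0.035
grasp_force: 50.4
```

>>> {"name": "advance", "arguments": {"moves": [0, 0, 0, 0, 0, 0, 0, 0, 0.03, 0, 0, 0, 0, 0, 0.06, 0, 0, 0, 0, 0, 0.08, 0, 0, 0, 0, 0, 0.09, 0, 0, 0, 0, 0, 0.095, 0, 0, 0, 0, 0, 0.095, 0, 0, 0]}}

```text
clock: 5.65
position: [0.4685, -0.2999, 0.121]
tool_rot: [0.754, 0.657, 0.0, 0.0]
wrist_force: [0.4, -0.2, -1.0]
grip_width: 0.0355
grasp_force: 50.5
```

>>> {"name": "advance", "arguments": {"moves": [0, 0, 0.002, 0, 0, 0, 0, 0, 0.004, 0, 0, 0, 0, 0, 0.004, 0, 0, 0]}}

```text
clock: 5.95
position: [0.4689, -0.3008, 0.1178]
tool_rot: [0.754, 0.657, 0.0, 0.001]
wrist_force: [-0.4, 0.4, 1.6]
grip_width: 0.0353
grasp_force: 50.7
```

>>> {"name": "advance", "arguments": {"moves": [0, 0, 0, 0, 0, 0, 0, 0, 0, 0, 0, 0, 0, 0, 0, 0, 0, 0, 0, 0, -0.02, 0, 0, 0, 0, 0, -0.06, 0, 0, 0, 0, 0, -0.1, 0, 0, 0, 0, 0, -0.1, 0, 0, 0], "aperture": 0.06}}

```text
clock: 6.65
position: [0.4704, -0.3017, 0.2227]
tool_rot: [0.754, 0.657, 0.001, 0.004]
wrist_force: [0.2, -1.1, 1.2]
grip_width: 0.0597
grasp_force: 0.0
```

>>> {"name": "advance", "arguments": {"moves": [0.04, -0.006, 0, 0, 0, 0, 0.09, -0.014, 0, 0, 0, 0, 0.14, -0.022, 0, 0, 0, 0, 0.19, -0.03, 0, 0, 0, 0, 0.24, -0.038, 0, 0, 0, 0, 0.29, -0.046, 0, 0, 0, 0, 0.34, -0.054, 0, 0, 0, 0, 0.38, -0.061, 0, 0, 0, 0, 0.4046, -0.0658, 0, 0, 0, 0, 0.4146, -0.0668, 0, 0, 0, 0, 0.4146, -0.0668, 0, 0, 0, 0, 0.4146, -0.0668, 0, 0, 0, 0]}}

```text
clock: 7.85
position: [0.4589, 0.1187, 0.2165]
tool_rot: [0.754, 0.657, -0.0, 0.0]
wrist_force: [0.9, -0.2, 0.7]
grip_width: 0.0597
grasp_force: 0.0
```

>>> {"name": "advance", "arguments": {"moves": [0, 0, 0.03, 0, 0, 0, 0, 0, 0.07, 0, 0, 0, 0, 0, 0.1, 0, 0, 0, 0, 0, 0.1, 0, 0, 0]}}

```text
clock: 8.25
position: [0.4562, 0.1172, 0.113]
tool_rot: [0.755, 0.656, -0.003, -0.002]
wrist_force: [-0.1, 0.7, -0.2]
grip_width: 0.0596
grasp_force: 0.0
```

Run:
```python
from h import *
s=crop("scene","s3",270,195,110,82,7)
p=env.read_state()["position"]; print(p, proj(s,p),proj(s,[.4576,.1194,.102]))
t=env.capture("top"); cv2.imwrite("pics/t3raw.png",t["color"][:,:,::-1])
```

```text
[0.45758305 0.11772958 0.11547432] [315.05803201 235.66372739] [314.6950065  240.52986834]
```

View pics/s3.png

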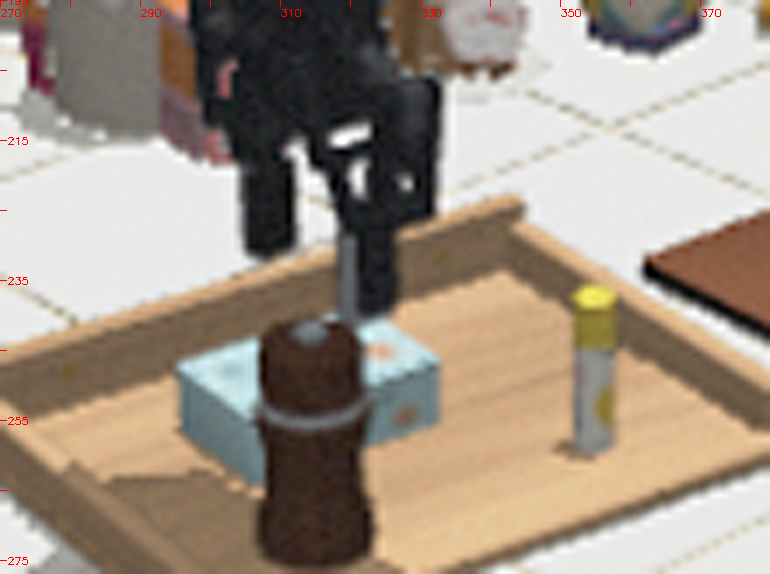

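The mill stands untouched, nut at (313,242); the fingertip midpoint is about (315.5,235), so it's off by about 1 px. I'll add a small correction, then grip.

>>> {"name": "advance", "arguments": {"moves": [0.0015, 0.0015, 0.02, 0, 0, 0, 0.0015, 0.0015, 0.05, 0, 0, 0, 0.0015, 0.0015, 0.05, 0, 0, 0, 0.0015, 0.0015, 0.05, 0, 0, 0], "aperture": 0.06, "grip_force": 40}}

```text
clock: 8.75
position: [0.4613, 0.1205, 0.0685]
tool_rot: [0.754, 0.657, 0.001, 0.0]
wrist_force: [0.6, -0.0, 0.2]
grip_width: 0.0602
grasp_force: 0.0
```

>>> {"name": "advance", "arguments": {"moves": [0, 0, 0, 0, 0, 0, 0, 0, 0, 0, 0, 0, 0, 0, 0, 0, 0, 0, 0, 0, 0, 0, 0, 0, 0, 0, 0, 0, 0, 0, 0, 0, 0, 0, 0, 0], "aperture": 0, "grip_force": 40}}

```text
clock: 9.35
position: [0.461, 0.1212, 0.0693]
tool_rot: [0.754, 0.657, 0.001, 0.0]
wrist_force: [-5.2, 0.4, 7.4]
grip_width: 0.0392
grasp_force: 46.4
```

Run:
```python
from h import *
s=crop("scene","s4",270,195,110,82,7)
a=cv2.imread("pics/s3.png");b=cv2.imread("pics/s4.png")
tp=a[440:570,250:385]
r=cv2.matchTemplate(b[410:574,220:415],tp,cv2.TM_CCOEFF_NORMED); _,m,_,l=cv2.minMaxLoc(r)
print(m,(np.array(l)-[30,30])/7)
for d in ((.003,0,0),(0,.003,0)): print(proj(s,np.add([.4576,.1194,.03],d))-proj(s,np.array([.4576,.1194,.03])))
```

```text
0.9823442101478577 [-0.42857143 -0.28571429]
[-0.7386007  -0.41677031]
[-0.86822775  0.39020949]
```

>>> {"name": "advance", "arguments": {"moves": [0, 0, -0.01, 0, 0, 0, 0, 0, -0.03, 0, 0, 0, 0, 0, -0.06, 0, 0, 0, 0, 0, -0.09, 0, 0, 0, 0, 0, -0.1, 0, 0, 0, 0, 0, -0.1, 0, 0, 0], "grip_force": 50}}

```text
clock: 10.0
position: [0.4618, 0.121, 0.1689]
tool_rot: [0.754, 0.657, 0.002, 0.001]
wrist_force: [0.5, 0.4, -1.7]
grip_width: 0.0386
grasp_force: 55.5
```

>>> {"name": "advance", "arguments": {"moves": [-0.015, 0.003, 0, 0, 0, 0, -0.045, 0.009, 0, 0, 0, 0, -0.085, 0.017, 0, 0, 0, 0, -0.125, 0.025, 0, 0, 0, 0, -0.165, 0.033, 0, 0, 0, 0, -0.205, 0.041, 0, 0, 0, 0, -0.245, 0.049, 0, 0, 0, 0, -0.28, 0.056, 0, 0, 0, 0, -0.31, 0.061, 0, 0, 0, 0, -0.325, 0.063, 0, 0, 0, 0, -0.33, 0.064, 0, 0, 0, 0, -0.33, 0.064, 0, 0, 0, 0]}}

```text
clock: 11.2
position: [0.4785, -0.2147, 0.1659]
tool_rot: [0.754, 0.657, -0.0, -0.001]
wrist_force: [0.1, 0.1, -1.9]
grip_width: 0.0387
grasp_force: 55.5
```

>>> {"name": "advance", "arguments": {"moves": [0, 0, 0, 0, 0, 0, 0, 0, 0.03, 0, 0, 0, 0, 0, 0.06, 0, 0, 0, 0, 0, 0.08, 0, 0, 0, 0, 0, 0.09, 0, 0, 0, 0, 0, 0.095, 0, 0, 0, 0, 0, 0.095, 0, 0, 0]}}

```text
clock: 11.9
position: [0.479, -0.2144, 0.0719]
tool_rot: [0.754, 0.657, 0.0, -0.0]
wrist_force: [-0.6, 0.1, -1.0]
grip_width: 0.039
grasp_force: 55.6
```

>>> {"name": "advance", "arguments": {"moves": [0, 0, 0.002, 0, 0, 0, 0, 0, 0.004, 0, 0, 0, 0, 0, 0.004, 0, 0, 0]}}

```text
clock: 12.2
position: [0.4797, -0.2153, 0.0693]
tool_rot: [0.754, 0.657, 0.001, 0.001]
wrist_force: [-1.2, 0.2, 4.8]
grip_width: 0.0389
grasp_force: 56.2
```

>>> {"name": "advance", "arguments": {"moves": [0, 0, 0, 0, 0, 0, 0, 0, 0, 0, 0, 0, 0, 0, 0, 0, 0, 0, 0, 0, -0.02, 0, 0, 0, 0, 0, -0.06, 0, 0, 0, 0, 0, -0.1, 0, 0, 0, 0, 0, -0.1, 0, 0, 0], "aperture": 0.06}}

```text
clock: 12.9
position: [0.4814, -0.2161, 0.1734]
tool_rot: [0.754, 0.657, 0.002, 0.004]
wrist_force: [1.4, -0.7, -0.2]
grip_width: 0.0597
grasp_force: 0.0
```

>>> {"name": "advance", "arguments": {"moves": [0.02, -0.007, 0, 0, 0, 0, 0.06, -0.02, 0, 0, 0, 0, 0.1, -0.033, 0, 0, 0, 0, 0.14, -0.046, 0, 0, 0, 0, 0.17, -0.056, 0, 0, 0, 0, 0.19, -0.063, 0, 0, 0, 0, 0.1993, -0.0654, 0, 0, 0, 0, 0.1993, -0.0654, 0, 0, 0, 0, 0.1993, -0.0654, 0.03, 0, 0, 0, 0.1993, -0.0654, 0.06, 0, 0, 0, 0.1993, -0.0654, 0.07, 0, 0, 0, 0.1993, -0.0654, 0.07, 0, 0, 0], "aperture": 0.045, "grip_force": 25}}

```text
clock: 14.1
position: [0.4403, -0.0094, 0.0964]
tool_rot: [0.754, 0.657, -0.001, -0.001]
wrist_force: [-0.5, -0.1, 0.1]
grip_width: 0.045
grasp_force: 0.0
```

>>> {"name": "advance", "arguments": {"moves": [0, 0, 0, 0, 0, 0, 0, 0, 0, 0, 0, 0]}}

```text
clock: 14.3
position: [0.4424, -0.0089, 0.0992]
tool_rot: [0.754, 0.657, 0.001, 0.001]
wrist_force: [0.1, -0.2, -0.5]
grip_width: 0.045
grasp_force: 0.0
```

Run:
```python
from h import *
s=crop("scene","s5",315,195,80,60,10)
p=env.read_state()["position"]; print(p, proj(s,p),proj(s,[.44,-.0097,.077]))
```

```text
[ 0.4423028  -0.0088341   0.09908965] [354.66234543 228.33280468] [355.44158604 235.82810708]
```

View pics/s5.png

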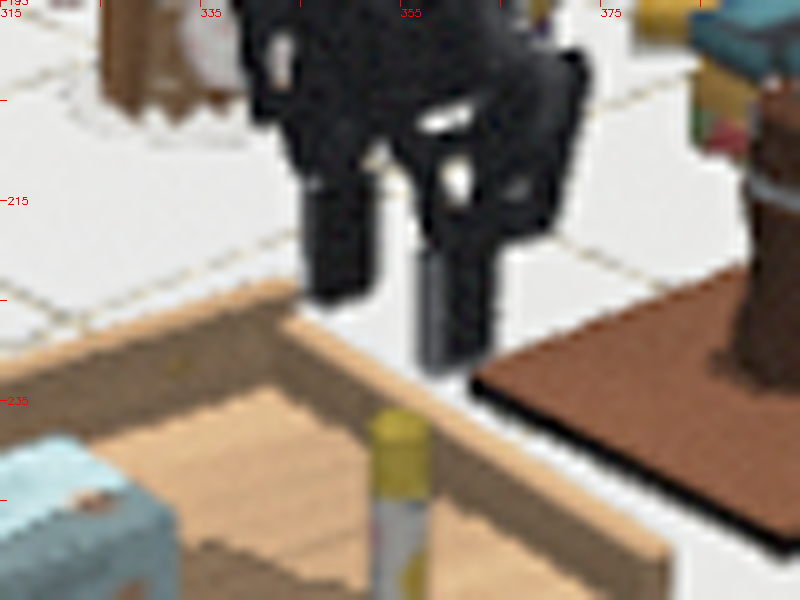

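Balm cap centre u≈355.0 matches the fingertip midpoint u≈354.9, so it's well centred. I'll descend and grip.

>>> {"name": "advance", "arguments": {"moves": [0, -0.0008, 0.03, 0, 0, 0, 0, -0.0008, 0.05, 0, 0, 0, 0, -0.0008, 0.05, 0, 0, 0, 0, -0.0008, 0.05, 0, 0, 0], "aperture": 0.045, "grip_force": 25}}

```text
clock: 14.75
position: [0.4409, -0.0085, 0.0487]
tool_rot: [0.754, 0.657, 0.0, 0.0]
wrist_force: [-0.7, -0.6, 1.2]
grip_width: 0.045
grasp_force: 0.0
```

```bash
python3 -c "
from h import *
crop('scene','s6',315,195,80,60,10)"
```

>>> {"name": "advance", "arguments": {"moves": [0, 0, 0, 0, 0, 0, 0, 0, 0, 0, 0, 0, 0, 0, 0, 0, 0, 0, 0, 0, 0, 0, 0, 0, 0, 0, 0, 0, 0, 0, 0, 0, 0, 0, 0, 0], "aperture": 0, "grip_force": 25}}

```text
clock: 15.4
position: [0.4413, -0.0085, 0.0488]
tool_rot: [0.754, 0.657, 0.001, 0.001]
wrist_force: [-0.8, 0.0, 5.9]
grip_width: 0.0159
grasp_force: 24.9
```

Run:
```python
from h import *
s=crop("scene","s7",315,195,80,60,10)
a=cv2.imread("pics/s6.png");b=cv2.imread("pics/s7.png")
for tp,(x,y) in ((a[520:580,350:450],(350,520)),):
    r=cv2.matchTemplate(b[y-20:y+80,x-30:x+130],tp,cv2.TM_CCOEFF_NORMED); _,m,_,l=cv2.minMaxLoc(r)
    print(m,(np.array(l)-[30,20])/10)
```

```text
0.7514777183532715 [-0.2 -1.8]
```

View pics/s7.png

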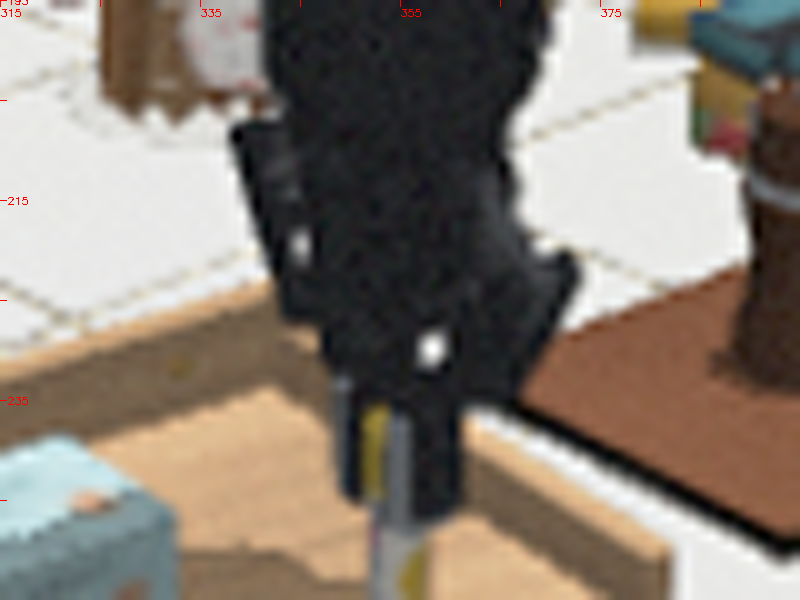

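The balm is gripped by its cap and still upright, body at x 371–428 in the crop, as before.

>>> {"name": "advance", "arguments": {"moves": [0, 0, -0.01, 0, 0, 0, 0, 0, -0.03, 0, 0, 0, 0, 0, -0.06, 0, 0, 0, 0, 0, -0.08, 0, 0, 0, -0.02, 0.007, -0.08, 0, 0, 0, -0.05, 0.018, -0.08, 0, 0, 0, -0.09, 0.032, -0.08, 0, 0, 0, -0.12, 0.043, -0.08, 0, 0, 0, -0.145, 0.052, -0.08, 0, 0, 0, -0.154, 0.055, -0.08, 0, 0, 0, -0.154, 0.055, -0.08, 0, 0, 0, -0.154, 0.055, -0.08, 0, 0, 0]}}

```text
clock: 16.65
position: [0.4736, -0.1679, 0.1278]
tool_rot: [0.754, 0.657, 0.0, -0.0]
wrist_force: [0.4, -0.1, -0.4]
grip_width: 0.0157
grasp_force: 24.4
```

>>> {"name": "advance", "arguments": {"moves": [0, 0, 0.03, 0, 0, 0, 0, 0, 0.06, 0, 0, 0, 0, 0, 0.07, 0, 0, 0, 0, 0, 0.075, 0, 0, 0, 0, 0, 0.075, 0, 0, 0, 0, 0, 0.077, 0, 0, 0, 0, 0, 0.079, 0, 0, 0, 0, 0, 0.079, 0, 0, 0]}}

```text
clock: 17.45
position: [0.4743, -0.1687, 0.0492]
tool_rot: [0.754, 0.657, 0.0, 0.0]
wrist_force: [0.2, 0.1, 0.4]
grip_width: 0.0161
grasp_force: 24.5
```

>>> {"name": "advance", "arguments": {"moves": [0, 0, 0, 0, 0, 0, 0, 0, 0, 0, 0, 0, 0, 0, 0, 0, 0, 0, 0, 0, -0.02, 0, 0, 0, 0, 0, -0.06, 0, 0, 0, 0, 0, -0.12, 0, 0, 0, 0, 0, -0.15, 0, 0, 0, 0, 0, -0.15, 0, 0, 0], "aperture": 0.045}}

```text
clock: 18.25
position: [0.4765, -0.1695, 0.205]
tool_rot: [0.754, 0.657, 0.002, 0.004]
wrist_force: [1.3, 0.0, -0.2]
grip_width: 0.0446
grasp_force: 0.0
```

>>> {"name": "advance", "arguments": {"moves": [0.03, 0.003, 0, 0, 0, 0, 0.08, 0.008, 0, 0, 0, 0, 0.13, 0.013, 0, 0, 0, 0, 0.18, 0.018, 0, 0, 0, 0, 0.22, 0.022, 0, 0, 0, 0, 0.236, 0.0232, 0, 0, 0, 0, 0.236, 0.0232, 0.02, 0, 0, 0, 0.236, 0.0232, 0.06, 0, 0, 0, 0.236, 0.0232, 0.1, 0, 0, 0, 0.236, 0.0232, 0.12, 0, 0, 0, 0.236, 0.0232, 0.12, 0, 0, 0], "aperture": 0.085, "grip_force": 60}}

```text
clock: 19.35
position: [0.5264, 0.0612, 0.0752]
tool_rot: [0.754, 0.657, -0.003, -0.002]
wrist_force: [-0.2, 0.4, -0.1]
grip_width: 0.0845
grasp_force: 0.0
```

Run:
```python
from h import *
s=crop("scene","s8",270,180,120,90,6)
t=crop("top","t8",220,230,260,110,3)
p=env.read_state()["position"]; print(p, proj(s,p),proj(s,[.5275,.0619,.04]))
```

```text
[0.52905438 0.06158022 0.07904869] [314.08542567 232.54528941] [314.73465515 245.36123914]
```

View pics/s8.png

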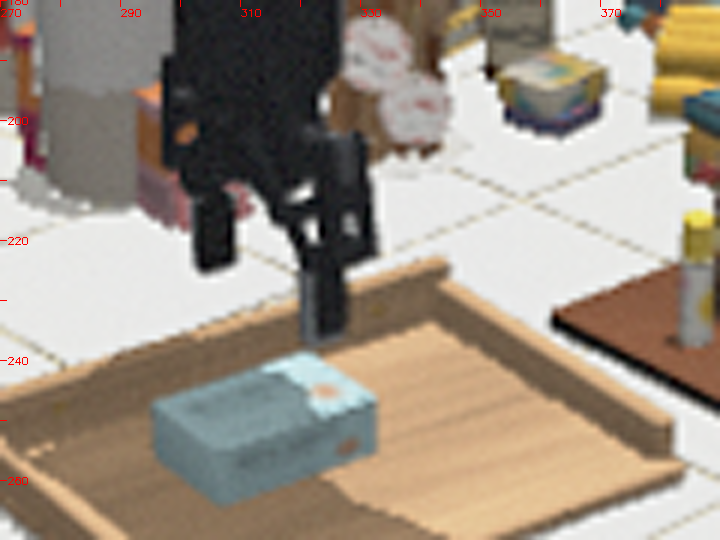

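The soap is clear, top centre about (314,247), with the open fingers centred over it at about (314,231); the balm stands on the mat. Grasping it now.

>>> {"name": "advance", "arguments": {"moves": [0, 0, 0.03, 0, 0, 0, 0, 0, 0.05, 0, 0, 0, 0, 0, 0.06, 0, 0, 0, 0, 0, 0.064, 0, 0, 0, 0, 0, 0.064, 0, 0, 0], "aperture": 0.085, "grip_force": 60}}

```text
clock: 19.95
position: [0.5298, 0.0621, 0.0156]
tool_rot: [0.754, 0.657, 0.0, 0.0]
wrist_force: [-0.3, -0.8, 0.1]
grip_width: 0.085
grasp_force: 0.0
```

>>> {"name": "advance", "arguments": {"moves": [0, 0, 0, 0, 0, 0, 0, 0, 0, 0, 0, 0, 0, 0, 0, 0, 0, 0, 0, 0, 0, 0, 0, 0, 0, 0, 0, 0, 0, 0, 0, 0, 0, 0, 0, 0], "aperture": 0, "grip_force": 50}}

```text
clock: 20.55
position: [0.5301, 0.0622, 0.0161]
tool_rot: [0.754, 0.657, 0.001, 0.001]
wrist_force: [0.3, 0.3, 5.6]
grip_width: 0.0573
grasp_force: 54.7
```

>>> {"name": "advance", "arguments": {"moves": [0, 0, -0.01, 0, 0, 0, 0, 0, -0.03, 0, 0, 0, 0, 0, -0.06, 0, 0, 0, 0, 0, -0.09, 0, 0, 0, 0, 0, -0.1, 0, 0, 0, 0, 0, -0.1, 0, 0, 0]}}

```text
clock: 21.15
position: [0.5302, 0.0622, 0.1164]
tool_rot: [0.754, 0.657, 0.001, 0.001]
wrist_force: [-0.7, 0.4, -1.6]
grip_width: 0.0572
grasp_force: 53.9
```

>>> {"name": "advance", "arguments": {"moves": [0.015, -0.004, 0, 0, 0, 0, 0.045, -0.014, 0, 0, 0, 0, 0.085, -0.026, 0, 0, 0, 0, 0.125, -0.039, 0, 0, 0, 0, 0.165, -0.051, 0, 0, 0, 0, 0.205, -0.064, 0, 0, 0, 0, 0.24, -0.075, 0, 0, 0, 0, 0.265, -0.083, 0, 0, 0, 0, 0.278, -0.087, 0, 0, 0, 0, 0.2806, -0.0875, 0, 0, 0, 0, 0.2806, -0.0875, 0, 0, 0, 0, 0.2806, -0.0875, 0, 0, 0, 0]}}

```text
clock: 22.35
position: [0.4809, 0.3508, 0.1144]
tool_rot: [0.754, 0.657, -0.0, 0.0]
wrist_force: [0.3, -0.6, -0.8]
grip_width: 0.057
grasp_force: 53.9
```

>>> {"name": "advance", "arguments": {"moves": [0, 0, 0.03, 0, 0, 0, 0, 0, 0.06, 0, 0, 0, 0, 0, 0.08, 0, 0, 0, 0, 0, 0.087, 0, 0, 0, 0, 0, 0.087, 0, 0, 0, 0, 0, 0.09, 0, 0, 0, 0, 0, 0.092, 0, 0, 0, 0, 0, 0.092, 0, 0, 0]}}

```text
clock: 23.15
position: [0.4818, 0.3524, 0.0242]
tool_rot: [0.754, 0.657, 0.001, 0.0]
wrist_force: [0.4, -0.9, 2.2]
grip_width: 0.0573
grasp_force: 54.2
```

>>> {"name": "advance", "arguments": {"moves": [0, 0, 0, 0, 0, 0, 0, 0, 0, 0, 0, 0, 0, 0, 0, 0, 0, 0, 0, 0, -0.02, 0, 0, 0, 0, 0, -0.06, 0, 0, 0, 0, 0, -0.11, 0, 0, 0, 0, 0, -0.15, 0, 0, 0, 0, 0, -0.15, 0, 0, 0], "aperture": 0.085}}

```text
clock: 23.95
position: [0.4831, 0.3538, 0.1796]
tool_rot: [0.754, 0.657, 0.005, 0.0]
wrist_force: [0.1, 0.1, -0.5]
grip_width: 0.0848
grasp_force: 0.0
```

>>> {"name": "advance", "arguments": {"moves": [-0.03, 0.004, 0, 0, 0, 0, -0.08, 0.01, 0, 0, 0, 0, -0.13, 0.016, 0, 0, 0, 0, -0.18, 0.022, 0, 0, 0, 0, -0.23, 0.029, 0, 0, 0, 0, -0.28, 0.035, 0, 0, 0, 0, -0.33, 0.041, 0, 0, 0, 0, -0.38, 0.047, 0, 0, 0, 0, -0.43, 0.054, 0, 0, 0, 0, -0.47, 0.059, 0, 0, 0, 0, -0.5, 0.062, 0, 0, 0, 0, -0.5166, 0.0643, 0, 0, 0, 0], "aperture": 0.045, "grip_force": 25}}

```text
clock: 25.15
position: [0.4733, -0.1709, 0.172]
tool_rot: [0.755, 0.656, -0.0, -0.0]
wrist_force: [-0.6, -1.2, 0.0]
grip_width: 0.045
grasp_force: 0.0
```

>>> {"name": "advance", "arguments": {"moves": [0, 0, 0, 0, 0, 0, 0, 0, 0.03, 0, 0, 0, 0, 0, 0.03, 0, 0, 0]}}

```text
clock: 25.45
position: [0.4719, -0.1673, 0.1394]
tool_rot: [0.754, 0.657, -0.001, -0.003]
wrist_force: [-0.2, -0.5, 0.3]
grip_width: 0.0451
grasp_force: 0.0
```

Run:
```python
from h import *
print(env.read_state()["position"])
t=crop("top","t9",140,240,200,100,4)
cv2.imwrite("pics/t9raw.png",t["color"][:,:,::-1])
```

```text
[ 0.47191502 -0.16726694  0.13943848]
```

View pics/t9.png

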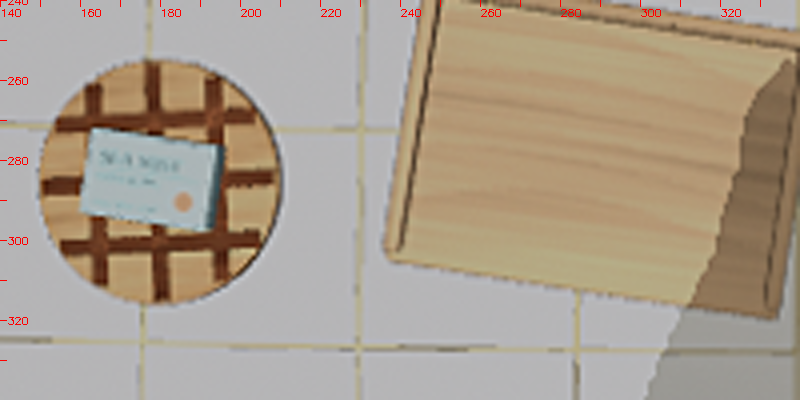

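The soap lies flat on the board: soap top corners in the crop are (92,128), (223,145), (210,232), (80,212), and the board spans 39–282 by 59–303. I'll measure the offset numerically.

Run:
```python
from h import *
t=env.capture("top")
C=lambda x,y:((x+.5)/4-.5+140,(y+.5)/4-.5+240)
print(np.mean([at(t,*C(*a),.048) for a in ((92,128),(223,145),(210,232),(80,212))],0))
print([at(t,*C(*a),.018) for a in ((160,59),(160,303),(39,181),(282,181))])
# soap mask by hue
hsv=cv2.cvtColor(t["color"],cv2.COLOR_RGB2HSV)[250:320,145:215]
m=((hsv[...,0]>80)&(hsv[...,0]<110)&(hsv[...,1]>25)&(hsv[...,2]>150)).astype(np.uint8)
m=cv2.morphologyEx(m,cv2.MORPH_CLOSE,np.ones((5,5)))
(x,y),wh,a=cv2.minAreaRect(max(cv2.findContours(m,0,2)[0],key=cv2.contourArea)); print(x+145,y+250,wh,at(t,x+145,y+250,.048))
```

```text
[0.48109022 0.34943785 0.048     ]
[array([0.56360424, 0.3527906 , 0.018     ]), array([0.39538253, 0.34931378, 0.018     ]), array([0.47782757, 0.43654725, 0.018     ]), array([0.48080622, 0.26558208, 0.018     ])]
176.61000061035156 284.2299995422363 (31.254119873046875, 21.21320343017578) [0.48160993 0.35153521 0.048     ]
```

>>> {"name": "advance", "arguments": {"moves": [0, 0, 0.03, 0, 0, 0, 0, 0, 0.07, 0, 0, 0, 0, 0, 0.094, 0, 0, 0, 0, 0, 0.094, 0, 0, 0, 0, 0, 0.094, 0, 0, 0], "aperture": 0.045, "grip_force": 25}}

```text
clock: 26.05
position: [0.4746, -0.1683, 0.0501]
tool_rot: [0.754, 0.657, 0.0, 0.0]
wrist_force: [0.4, 0.7, -0.5]
grip_width: 0.045
grasp_force: 0.0
```

>>> {"name": "advance", "arguments": {"moves": [0, 0, 0, 0, 0, 0, 0, 0, 0, 0, 0, 0, 0, 0, 0, 0, 0, 0, 0, 0, 0, 0, 0, 0, 0, 0, 0, 0, 0, 0, 0, 0, 0, 0, 0, 0], "aperture": 0, "grip_force": 25}}

```text
clock: 26.65
position: [0.4752, -0.169, 0.0507]
tool_rot: [0.754, 0.657, 0.001, 0.001]
wrist_force: [-0.7, 0.9, 7.5]
grip_width: 0.0159
grasp_force: 24.4
```

>>> {"name": "advance", "arguments": {"moves": [0, 0, -0.01, 0, 0, 0, 0, 0, -0.03, 0, 0, 0, 0, 0, -0.06, 0, 0, 0, 0, 0, -0.08, 0, 0, 0, 0.02, -0.007, -0.08, 0, 0, 0, 0.05, -0.018, -0.08, 0, 0, 0, 0.09, -0.032, -0.08, 0, 0, 0, 0.12, -0.043, -0.08, 0, 0, 0, 0.145, -0.052, -0.08, 0, 0, 0, 0.154, -0.055, -0.08, 0, 0, 0, 0.154, -0.055, -0.08, 0, 0, 0, 0.154, -0.055, -0.08, 0, 0, 0]}}

```text
clock: 27.85
position: [0.4409, -0.009, 0.1292]
tool_rot: [0.754, 0.657, 0.0, 0.0]
wrist_force: [0.2, -0.3, -0.7]
grip_width: 0.0159
grasp_force: 24.5
```

>>> {"name": "advance", "arguments": {"moves": [0, 0, 0.03, 0, 0, 0, 0, 0, 0.06, 0, 0, 0, 0, 0, 0.07, 0, 0, 0, 0, 0, 0.075, 0, 0, 0, 0, 0, 0.075, 0, 0, 0, 0, 0, 0.078, 0, 0, 0, 0, 0, 0.08, 0, 0, 0, 0, 0, 0.08, 0, 0, 0, 0, 0, 0.08, 0, 0, 0]}}

```text
clock: 28.75
position: [0.4418, -0.0086, 0.0507]
tool_rot: [0.754, 0.657, 0.001, 0.001]
wrist_force: [-2.3, -0.6, 8.5]
grip_width: 0.0157
grasp_force: 25.6
```

>>> {"name": "advance", "arguments": {"moves": [0, 0, 0, 0, 0, 0, 0, 0, 0, 0, 0, 0, 0, 0, 0, 0, 0, 0, 0, 0, -0.02, 0, 0, 0, 0, 0, -0.06, 0, 0, 0, 0, 0, -0.11, 0, 0, 0, 0, 0, -0.14, 0, 0, 0, 0, 0, -0.14, 0, 0, 0], "aperture": 0.045}}

```text
clock: 29.55
position: [0.4429, -0.0085, 0.1933]
tool_rot: [0.754, 0.657, 0.003, 0.003]
wrist_force: [1.2, -0.4, 0.1]
grip_width: 0.045
grasp_force: 0.0
```

>>> {"name": "advance", "arguments": {"moves": [-0.02, 0.007, 0, 0, 0, 0, -0.06, 0.02, 0, 0, 0, 0, -0.1, 0.033, 0, 0, 0, 0, -0.14, 0.046, 0, 0, 0, 0, -0.17, 0.056, 0, 0, 0, 0, -0.19, 0.063, 0, 0, 0, 0, -0.1993, 0.0662, 0, 0, 0, 0, -0.1993, 0.0662, 0, 0, 0, 0, -0.1993, 0.0662, 0.04, 0, 0, 0, -0.1993, 0.0662, 0.04, 0, 0, 0], "aperture": 0.06, "grip_force": 40}}

```text
clock: 30.55
position: [0.476, -0.2127, 0.1443]
tool_rot: [0.753, 0.657, -0.002, -0.004]
wrist_force: [-0.8, -0.2, -0.1]
grip_width: 0.06
grasp_force: 0.0
```

Run:
```python
from h import *
print(env.read_state()["position"])
t=crop("top","t10",230,228,130,96,6)
cv2.imwrite("pics/t10raw.png",t["color"][:,:,::-1])
a=cv2.imread("pics/top0.png");b=cv2.imread("pics/t10raw.png")
def yc(im,u0=300,u1=320,v0=293,v1=310):
    h=cv2.cvtColor(im,cv2.COLOR_BGR2HSV)[v0:v1,u0:u1].astype(float); w=((h[...,0]>25)&(h[...,0]<34))*np.clip(h[...,1]-150,0,None)
    v,u=np.mgrid[v0:v1,u0:u1]; return (w*u).sum()/w.sum(),(w*v).sum()/w.sum(),w.sum()
print(yc(a),yc(b))
```

```text
[ 0.47596424 -0.21265381  0.14429592]
(np.float64(309.5704697986577), np.float64(301.90604026845637), np.float64(298.0)) (np.float64(309.8364312267658), np.float64(301.4089219330855), np.float64(269.0))
```

View pics/t10.png

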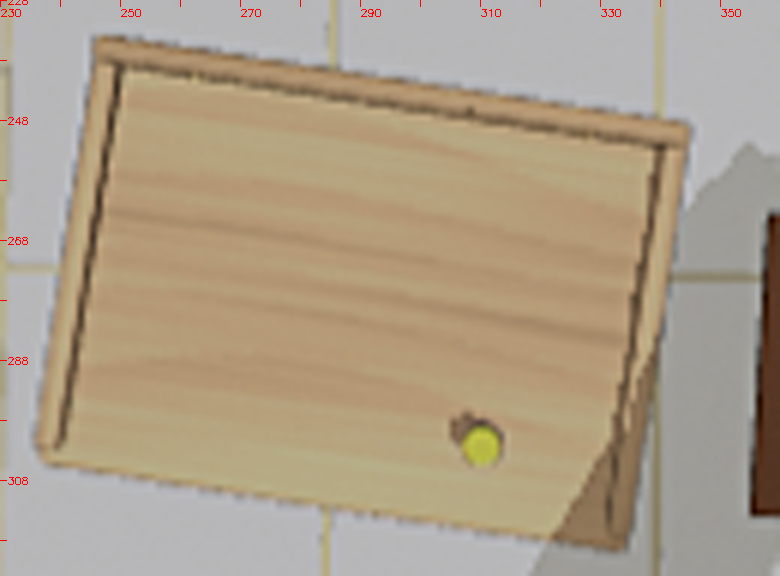

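The balm is back, upright, within about 1 mm: (482,445) against (481,448) at 6x. Next is the mill, with a 2 mm correction for its shift during the grasp.

>>> {"name": "advance", "arguments": {"moves": [0, 0, 0.03, 0, 0, 0, 0, 0, 0.06, 0, 0, 0, 0, 0, 0.081, 0, 0, 0, 0, 0, 0.081, 0, 0, 0, 0, 0, 0.081, 0, 0, 0], "aperture": 0.06, "grip_force": 40}}

```text
clock: 31.1
position: [0.4795, -0.2146, 0.0694]
tool_rot: [0.754, 0.657, 0.0, 0.0]
wrist_force: [-0.6, 0.3, -0.0]
grip_width: 0.06
grasp_force: 0.0
```

>>> {"name": "advance", "arguments": {"moves": [0, 0, 0, 0, 0, 0, 0, 0, 0, 0, 0, 0, 0, 0, 0, 0, 0, 0, 0, 0, 0, 0, 0, 0, 0, 0, 0, 0, 0, 0, 0, 0, 0, 0, 0, 0], "aperture": 0, "grip_force": 40}}

```text
clock: 31.7
position: [0.4799, -0.2154, 0.0701]
tool_rot: [0.754, 0.657, 0.001, 0.001]
wrist_force: [-2.3, 1.0, 5.8]
grip_width: 0.0393
grasp_force: 39.6
```

>>> {"name": "advance", "arguments": {"moves": [0, 0, -0.01, 0, 0, 0, 0, 0, -0.03, 0, 0, 0, 0, 0, -0.06, 0, 0, 0, 0, 0, -0.09, 0, 0, 0, 0, 0, -0.1, 0, 0, 0, 0, 0, -0.1, 0, 0, 0], "grip_force": 50}}

```text
clock: 32.3
position: [0.4799, -0.2154, 0.1698]
tool_rot: [0.754, 0.657, 0.001, 0.002]
wrist_force: [-0.5, 0.2, -3.0]
grip_width: 0.0385
grasp_force: 50.6
```

>>> {"name": "advance", "arguments": {"moves": [0.015, -0.003, 0, 0, 0, 0, 0.045, -0.009, 0, 0, 0, 0, 0.085, -0.017, 0, 0, 0, 0, 0.125, -0.025, 0, 0, 0, 0, 0.165, -0.033, 0, 0, 0, 0, 0.205, -0.041, 0, 0, 0, 0, 0.245, -0.049, 0, 0, 0, 0, 0.28, -0.056, 0, 0, 0, 0, 0.31, -0.062, 0, 0, 0, 0, 0.325, -0.065, 0, 0, 0, 0, 0.33, -0.066, 0, 0, 0, 0, 0.33, -0.066, 0, 0, 0, 0]}}

```text
clock: 33.5
position: [0.4575, 0.1215, 0.1665]
tool_rot: [0.753, 0.658, -0.001, -0.0]
wrist_force: [-0.1, -0.3, -1.2]
grip_width: 0.0386
grasp_force: 50.5
```

>>> {"name": "advance", "arguments": {"moves": [0, 0, 0, 0, 0, 0, 0, 0, 0.03, 0, 0, 0, 0, 0, 0.06, 0, 0, 0, 0, 0, 0.08, 0, 0, 0, 0, 0, 0.09, 0, 0, 0, 0, 0, 0.095, 0, 0, 0, 0, 0, 0.095, 0, 0, 0, 0, 0, 0.098, 0, 0, 0, 0, 0, 0.0995, 0, 0, 0, 0, 0, 0.0995, 0, 0, 0]}}

```text
clock: 34.5
position: [0.4595, 0.1212, 0.0702]
tool_rot: [0.754, 0.657, 0.001, 0.001]
wrist_force: [-2.5, -1.3, 6.3]
grip_width: 0.0388
grasp_force: 51.4
```

>>> {"name": "advance", "arguments": {"moves": [0, 0, 0, 0, 0, 0, 0, 0, 0, 0, 0, 0, 0, 0, 0, 0, 0, 0, 0, 0, -0.02, 0, 0, 0, 0, 0, -0.06, 0, 0, 0, 0, 0, -0.11, 0, 0, 0, 0, 0, -0.14, 0, 0, 0, 0, 0, -0.14, 0, 0, 0], "aperture": 0.06}}

```text
clock: 35.3
position: [0.4608, 0.1215, 0.213]
tool_rot: [0.754, 0.657, 0.004, 0.002]
wrist_force: [0.7, 0.4, 0.7]
grip_width: 0.0603
grasp_force: 0.0
```

>>> {"name": "advance", "arguments": {"moves": [-0.04, 0.006, 0, 0, 0, 0, -0.09, 0.014, 0, 0, 0, 0, -0.14, 0.022, 0, 0, 0, 0, -0.19, 0.03, 0, 0, 0, 0, -0.24, 0.038, 0, 0, 0, 0, -0.29, 0.046, 0, 0, 0, 0, -0.34, 0.054, 0, 0, 0, 0, -0.38, 0.061, 0, 0, 0, 0, -0.406, 0.066, 0, 0, 0, 0, -0.4161, 0.0673, 0, 0, 0, 0, -0.4161, 0.0673, 0, 0, 0, 0, -0.4161, 0.0673, 0, 0, 0, 0], "aperture": 0.06, "grip_force": 40}}

```text
clock: 36.5
position: [0.4682, -0.2994, 0.2077]
tool_rot: [0.754, 0.657, 0.0, -0.001]
wrist_force: [-0.0, 0.4, 0.7]
grip_width: 0.06
grasp_force: 0.0
```

Run:
```python
from h import *
print(env.read_state()["position"])
t=crop("top","t11",230,228,130,96,6)
a=cv2.imread("pics/t1.png");b=cv2.imread("pics/t11.png")
tp=a[370:445,145:215]   # mill head, from before
r=cv2.matchTemplate(b[340:480,110:250],tp,cv2.TM_CCOEFF_NORMED); _,m,_,l=cv2.minMaxLoc(r); print(m,(np.array(l)-[35,30])/6)
cv2.imwrite("pics/cmp.png",np.hstack([a[330:480,100:270],b[330:480,100:270]]))
```

```text
[ 0.46817449 -0.29943475  0.20774227]
0.9869788289070129 [0.16666667 0.16666667]
```

View pics/cmp.png

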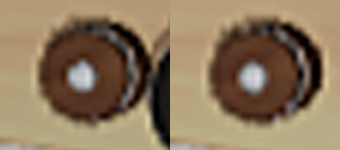

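The mill is back within 0.2 px (about 0.5 mm) and upright: nut (83,76) in the left half, (252-170,76) in the right. Now the tin.

>>> {"name": "advance", "arguments": {"moves": [0, 0, 0.03, 0, 0, 0, 0, 0, 0.06, 0, 0, 0, 0, 0, 0.085, 0, 0, 0, 0, 0, 0.0915, 0, 0, 0, 0, 0, 0.0915, 0, 0, 0, 0, 0, 0.0915, 0, 0, 0], "aperture": 0.06, "grip_force": 40}}

```text
clock: 37.15
position: [0.4691, -0.3002, 0.1182]
tool_rot: [0.754, 0.657, 0.0, 0.001]
wrist_force: [1.1, 0.1, 0.5]
grip_width: 0.0599
grasp_force: 0.0
```

>>> {"name": "advance", "arguments": {"moves": [0, 0, 0, 0, 0, 0, 0, 0, 0, 0, 0, 0, 0, 0, 0, 0, 0, 0, 0, 0, 0, 0, 0, 0, 0, 0, 0, 0, 0, 0, 0, 0, 0, 0, 0, 0], "aperture": 0, "grip_force": 40}}

```text
clock: 37.75
position: [0.469, -0.3009, 0.1184]
tool_rot: [0.754, 0.657, 0.0, 0.001]
wrist_force: [-1.9, 0.3, 6.0]
grip_width: 0.0357
grasp_force: 39.5
```

>>> {"name": "advance", "arguments": {"moves": [0, 0, -0.01, 0, 0, 0, 0, 0, -0.03, 0, 0, 0, 0, 0, -0.06, 0, 0, 0, 0, 0, -0.09, 0, 0, 0, 0, 0, -0.1, 0, 0, 0, 0, 0, -0.1, 0, 0, 0], "grip_force": 50}}

```text
clock: 38.35
position: [0.4691, -0.3009, 0.2183]
tool_rot: [0.754, 0.657, 0.0, 0.001]
wrist_force: [0.1, 0.1, -2.9]
grip_width: 0.0354
grasp_force: 50.5
```

>>> {"name": "advance", "arguments": {"moves": [0.015, -0.003, 0, 0, 0, 0, 0.045, -0.009, 0, 0, 0, 0, 0.085, -0.017, 0, 0, 0, 0, 0.125, -0.025, 0, 0, 0, 0, 0.165, -0.033, 0, 0, 0, 0, 0.205, -0.041, 0, 0, 0, 0, 0.245, -0.049, 0, 0, 0, 0, 0.285, -0.057, 0, 0, 0, 0, 0.32, -0.064, 0, 0, 0, 0, 0.34, -0.067, 0, 0, 0, 0, 0.348, -0.068, 0, 0, 0, 0, 0.348, -0.068, 0, 0, 0, 0]}}

```text
clock: 39.55
position: [0.4476, 0.0545, 0.2155]
tool_rot: [0.753, 0.658, -0.001, -0.001]
wrist_force: [-0.9, -0.1, -2.2]
grip_width: 0.0352
grasp_force: 50.4
```

>>> {"name": "advance", "arguments": {"moves": [0, 0, 0, 0, 0, 0, 0, 0, 0.03, 0, 0, 0, 0, 0, 0.06, 0, 0, 0, 0, 0, 0.08, 0, 0, 0, 0, 0, 0.09, 0, 0, 0, 0, 0, 0.095, 0, 0, 0, 0, 0, 0.095, 0, 0, 0, 0, 0, 0.098, 0, 0, 0, 0, 0, 0.0995, 0, 0, 0, 0, 0, 0.0995, 0, 0, 0]}}

```text
clock: 40.55
position: [0.4493, 0.0537, 0.1186]
tool_rot: [0.754, 0.657, 0.001, 0.001]
wrist_force: [-1.6, 0.5, 3.1]
grip_width: 0.035
grasp_force: 50.9
```

Matches the original grasp pose. I'll release, retreat clear to the right, and check.

>>> {"name": "advance", "arguments": {"moves": [0, 0, 0, 0, 0, 0, 0, 0, 0, 0, 0, 0, 0, 0, 0, 0, 0, 0, 0, 0, -0.02, 0, 0, 0, 0, 0, -0.06, 0, 0, 0, 0, 0, -0.1, 0, 0, 0, 0, 0, -0.12, 0, 0, 0], "aperture": 0.06}}

```text
clock: 41.25
position: [0.4495, 0.0537, 0.2406]
tool_rot: [0.754, 0.657, 0.002, 0.001]
wrist_force: [0.4, -0.3, 0.1]
grip_width: 0.0598
grasp_force: 0.0
```

>>> {"name": "advance", "arguments": {"moves": [-0.04, 0, 0, 0, 0, 0, -0.09, 0, 0, 0, 0, 0, -0.14, 0, 0, 0, 0, 0, -0.19, 0, 0, 0, 0, 0, -0.24, 0, 0, 0, 0, 0, -0.28, 0, 0, 0, 0, 0, -0.3, 0, 0, 0, 0, 0, -0.3, 0, 0, 0, 0, 0, -0.3, 0, 0, 0, 0, 0]}}

```text
clock: 42.15
position: [0.4074, -0.2437, 0.2371]
tool_rot: [0.754, 0.657, 0.0, -0.0]
wrist_force: [0.4, 0.3, -0.4]
grip_width: 0.0601
grasp_force: 0.0
```

Run:
```python
from h import *
t=crop("top","t12",230,228,130,96,6)
a=cv2.imread("pics/t1.png");b=cv2.imread("pics/t12.png")
for x,y,w,h in ((145,370,70,75),(255,350,150,155),(460,427,42,42)):
    r=cv2.matchTemplate(b[y-30:y+h+30,x-30:x+w+30],a[y:y+h,x:x+w],cv2.TM_CCOEFF_NORMED); _,m,_,l=cv2.minMaxLoc(r); print(m,(np.array(l)-30)/6)
```

```text
0.9871976375579834 [0.16666667 0.16666667]
0.9806175827980042 [0.         0.33333333]
0.9323375225067139 [ 0.         -0.33333333]
```

View pics/t12.png

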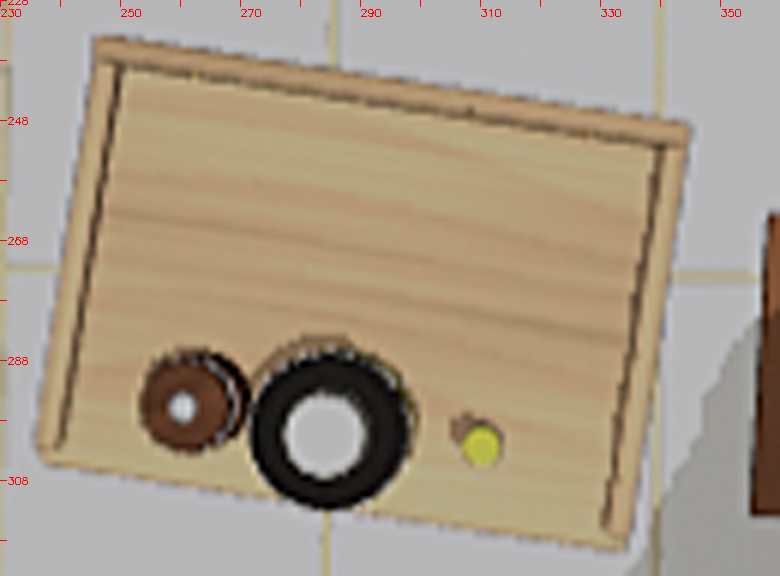

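The tin (326,435), mill (182,407) and balm (482,446) all stand upright within about 0.3 px (1 mm) of where they started. Handing in.

```bash
python3 -c "
from station import env
print(env.hand_in())"
```

```text
the job is handed in; nothing more can be done
None
```

The job is handed in after about 42 s on the robot's clock: the soap lies flat within about 2 mm of the middle of the round board, and the tin, mill and balm are back upright, each within about 1 mm of its start position by the overhead camera.

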